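Fit the matching lid to the open storage canister

ROBOT

A 6-joint arm with a two-finger parallel gripper is mounted at the origin on the work surface. World frame = base frame: x ahead of the robot, y to its left, z up, the work surface at z = 0. Lengths are in mm, angles in rad, forces in N, time in s.
With the tool pointing down it reaches from about 275 to 750 mm from the base axis. Payload 10.2 kg.
Tool frame: the origin (TCP) lies on the centre line of the jaws, within the pads' length; the fingertips stand 11 mm ahead of it and the grasp point (between the pads) lies 8 mm behind it; z points along the fingers, y is the line along which they close (so a half turn about z gives the same grasp; the last joint's range is limited). The gripper opens to 85 mm and grips with 20 to 120 N. Pads are 22 mm wide; open, the fingers measure 114 mm over their backs; the gripper's body (76 mm by 85 mm) begins 54 mm behind the grasp point. The pads swing forward as they close: fully open they stand 13 mm farther back than shut.
Start: joints at [1.036, 0.313, 1.498, -0, 1.331, -0.223], TCP at [161.068, 499.688, 242.294] pointing down, gripper open.
Joint ranges: [-2.94, 2.94], [-0.97, 2.17], [0.19, 2.56], [-1.23, 4.37], [0.02, 3.11], [-2.88, 2.88]. Speed limits (rad/s): [2.39, 2.39, 3.01, 3.14, 3.14, 3.14].

INTERFACE

Orientations are given as [roll, pitch, yaw] about the fixed x, y, z axes, in that order (R = Rz(yaw) Ry(pitch) Rx(roll)).
In Python, from bench import sensors, imaging, workorder gives the robot as it stands.
- The arm moves only by the shell command python3 -m handwheel 'ROWS' [FORCE]. ROWS is JSON, a list of rows, each an object with "dp": the shift along the tool's x, y, z in m, a list of three; "angular": the turn, a rotation vector about the tool's x, y, z in degrees, a list of three; "hand": the finger opening in m, from 0 to 0.0854. In form: [{"dp": [tx, ty, tz], "angular": [wx, wy, wz], "hand": hand}, ...]. A call has 1 to 8 rows; each row is the pose to reach, as a shift and turn from the pose commanded when the call began, along the tool's axes at that moment; what a row does not reach only later rows make up. A row lasts 1/12 s, in which the tool goes at most 41.7 mm and 7.16 degrees, less where a joint would pass 70% of its speed; a pose out of reach is approached as far as the arm can. A call with a gripper value outside its range is refused whole. The fingers move at their own pace and stop on an object; FORCE is the grip in N (left out, the last holds). Time passes only in rows, so rows that repeat a pose let the fingers close. It gives the time, the measured TCP pose, the force, the opening and the grip force at its end, in the units of the state.
- sensors.sense(): the state, without advancing time (a new reading comes with each control period).
- imaging.get_image(name): name is "scene" or "top"; returns (picture, depth): 384x512x3 uint8, blue, green, red; 384x512 float32, mm along the optical axis (not along the pixel's ray), 0 where there is no reading.
- imaging.camera_model(name): a dict with "K" (3x3 intrinsics, pixels), "D" ([k1, k2, p1, p2, k3] as OpenCV has them; the pictures are not rectified), "rvec" (rotation vector, rad) and "tvec" (3), from world to camera coordinates, as OpenCV has them. Camera axes: x right, y down, z forward; pixel columns grow to the right and rows downward; lengths in mm; the calibration is good to about 2 mm. A picture is of the moment at which its call begins. camera_model takes no time and is no camera call.
- workorder.job_done(): hands the job in; it is judged then, once.
The state is a dict: "clock": time; "joint_positions": joint angles; "joint_vel": joint speeds; "tau": joint torques, N m; "ee_pos": TCP position; "tool_rot": TCP orientation; "ft_force": force on the tool from outside, world axes, zero at the start; "torque": the same for the moment, N m; "gripper_width": opening from 0.0 (shut) to 1.0 (fully open); "grip_force": force on a finger pad.
Only numpy, scipy, OpenCV 4.12 (cv2) and the standard library are available. Lean on these libraries where they do the work, as an engineer would, in place of code of your own. Each camera call takes 0.05 s, during which the arm holds its last target. There are 200 camera calls.

TASK

The open stoneware canister on the display table has lost its lid among three look-alike wooden ones. Find the lid that fits its mouth, set it on and press it down until it snaps fully home, level on the rim. Leave the other two lids on the table away from the canister, and leave the canister standing about where it is.

Things in the scene. Friction and masses are not known exactly. Their poses are not given: they have to be found in the camera images.
- canister_mouth (a point): Centre of the rim of the only open beige stoneware canister, z up. Round, 100 mm across, 110 mm tall, mouth 86 mm, loose, 0.85 kg. A rubber seal inside the rim narrows the mouth to 75 mm; an 80 mm rib snaps past it under 7 to 10 N pressed straight down, then the lid drops home, cover on rim. Merely laid on, it stops some 6 mm high.
- lid_a_knob (a point): Wooden lid, 90 g: plug 28 mm deep with tapered foot (36 mm wide) and a rib (56 mm); cover 76 mm across, 8 mm thick; on it a round knob 26 mm across, 40 mm tall. It rests on its plug, 76 mm tall in all. This point is the knob's centre, z up: 56 mm above the lid's foot, 20 mm above the cover's top, 28 mm above the cover's underside.
- lid_b_knob (a point): The same point on the second wooden lid, 120 g, with the same heights and knob but other widths: cover 100 mm across, plug 80 mm at the rib and 48 mm at the foot.
- lid_c_knob (a point): The same point on the third wooden lid, 160 g, with the same heights and knob but other widths: cover 124 mm across, plug 104 mm at the rib and 72 mm at the foot.
Not all that is in view belongs to the job. Leave any blue look-alike of the part that bears lid_c_knob alone.

How it is judged:
By the outcome, as a careful person would: the job done as asked, in the order asked, and still so for the second after the job is handed in, with the robot touching nothing.
It also fails if it takes over 38 s, if anything falls off the work surface, if the arm or the gripper's body presses on something with over 40 N, if the wrist force passes 120 N, or if a joint passes its speed limit or range.

## Working session

There is one attempt and no reset: what is moved stays moved. The work goes in short steps, Python scripts to look and compute and a shell command to move; the robot and the scene stay as the last step left them, time stands still between calls to the robot, and variables do not carry over. Pictures are saved under pics/ and viewed, at most 10 in all, crops included, and the job is handed in when it is done.

```bash
mkdir -p pics; ls
cat > h.py <<'E'
import numpy as np,cv2
from bench import sensors, imaging, workorder
def cam(n):
    m=imaging.camera_model(n);K=np.array(m["K"],float);D=np.array(m["D"],float);R=cv2.Rodrigues(np.array(m["rvec"],float))[0];t=np.array(m["tvec"],float).ravel()
    return K,D,R,t
def plane(n,uv,z):
    K,D,R,t=cam(n);p=cv2.undistortPoints(np.array(uv,float).reshape(-1,1,2),K,D).reshape(-1,2)
    d=np.c_[p,np.ones(len(p))]@R;c=-R.T@t
    return c+d*((z-c[2])/d[:,2])[:,None]
def cloud(n,dep):
    K,D,R,t=cam(n);h,w=dep.shape;g=np.stack(np.meshgrid(np.arange(w),np.arange(h)),-1).reshape(-1,1,2).astype(float)
    p=cv2.undistortPoints(g,K,D).reshape(-1,2);P=np.c_[p,np.ones(len(p))]*dep.reshape(-1,1)
    X=(P-t)@R;X[dep.ravel()==0]=np.nan
    return X.reshape(h,w,3)
E
python3 - <<'E'
from h import *
s=sensors.sense();print({k:np.round(v,3) for k,v in s.items()})
for n in("scene","top"):
    im,d=imaging.get_image(n);cv2.imwrite(f"pics/{n}0.png",im);np.save(f"{n}0.npy",d);K,D,R,t=cam(n);print(n,-R.T@t,K[0,0],(d==0).mean())
E
```

```text
pics
{'clock': np.float64(0.0), 'joint_positions': array([ 1.036,  0.313,  1.498, -0.   ,  1.331, -0.223]), 'joint_vel': array([ 0.002,  0.   , -0.   ,  0.   ,  0.   , -0.001]), 'tau': array([-1.0000e-03, -4.1227e+01, -2.5974e+01, -0.0000e+00,  4.0000e-03,
       -0.0000e+00]), 'ee_pos': array([160.948, 499.463, 241.723]), 'tool_rot': array([-3.14, -0.  ,  2.83]), 'ft_force': array([-0.524,  0.074,  0.157]), 'torque': array([-0.031,  0.011,  0.017]), 'grip_force': np.float64(0.0), 'gripper_width': np.float64(1.003)}
scene [1270.04803571  -66.65373872  680.02948296] 373.7221268408693 0.004033406575520833
top [504.02293734  -3.74678556 763.49629718] 387.6186290452183 0.0038197835286458335
```

View pics/scene0.png

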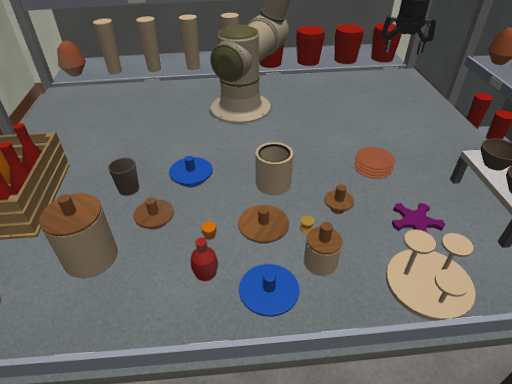

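View pics/top0.png

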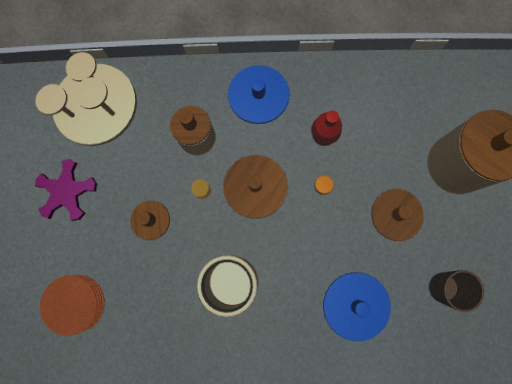

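The scene picture shows the open beige canister at (274,168). The brown lids are at (340,200) small, (264,222) large and (154,213) medium. In the top view, the canister is at (227,285) and the lids at (150,220), (255,186) and (398,214). 

What could be mistaken for the lid that fits (top view):
- wooden lids at (150,220), (255,186) and (398,214)
- blue lids at (258,95) and (357,306)
- lidded jars at (191,125) and (490,147)

The only open beige canister is at (227,285); the dark cup at (464,291) isn't it. My candidate is (398,214), so I'll measure the cover diameters.

Run:
```python
from h import *
im=cv2.imread("pics/top0.png");X=cloud("top",np.load("top0.npy"));Z=X[...,2]
vv,uu=np.mgrid[:384,:512]
hsv=cv2.cvtColor(im,cv2.COLOR_BGR2HSV)
br=(hsv[...,0]<20)&(hsv[...,1]>80)
for nm,(u,v) in dict(small=(150,220),large=(255,186),med=(398,214)).items():
    near=(uu-u)**2+(vv-v)**2<45**2
    k=near&(Z>68)&(Z<90)&br; c=near&(Z>26)&(Z<46)&br
    n,l,st,_=cv2.connectedComponentsWithStats(c.astype(np.uint8)); i=1+st[1:,4].argmax()
    cn=cv2.findContours(((l==i)|k).astype(np.uint8),0,2)[0]; e=max(cn,key=len).reshape(-1,2)
    P=plane("top",e,36)[:,:2]; (cc,r)=cv2.minEnclosingCircle(P.astype(np.float32))
    kk=np.median(X[k],0) if k.any() else None
    print(nm,"cover z",np.median(Z[l==i]).round(1),"circle",np.round(cc,1),"dia",round(2*r,1),"areadia",round(2*np.sqrt(cv2.contourArea(P.astype(np.float32))/np.pi),1),"knob",kk,k.sum())
near=(uu-227)**2+(vv-285)**2<45**2
k=near&(Z>104)&(Z<116);P=X[k]
A=np.c_[2*P[:,:2],np.ones(len(P))];s=np.linalg.lstsq(A,(P[:,:2]**2).sum(1),rcond=None)[0]
print("rim",s[:2],"r",np.sqrt(s[2]+s[:2]@s[:2]),"z",np.median(P[:,2]),k.sum())
near=(uu-227)**2+(vv-285)**2<12**2; print('inside z',np.nanmedian(Z[near]))
cr=np.hstack([cv2.resize(im[y-40:y+40,x-40:x+40],(380,380)) for x,y in((398,214),(227,285))]);cv2.imwrite("pics/crop.png",cr)
```

```text
small cover z 34.9 circle [579.5 214.9] dia 75.0 areadia 72.8 knob [579.21263743 215.35792416  74.77652276] 155
large cover z 34.8 circle [640.5  13.1] dia 122.7 areadia 120.1 knob [639.90724234  13.96672152  74.48290566] 153
med cover z 34.7 circle [ 579.1 -254.8] dia 98.9 areadia 96.8 knob [ 578.83903924 -255.16393093   74.79807828] 160
rim [460.31969156  61.52857838] r 44.642616776265406 z 107.93455569470663 1114
inside z 6.672138315610507
```

View pics/crop.png

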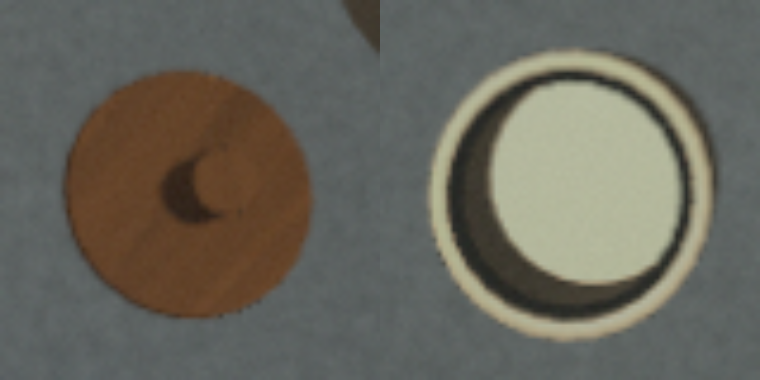

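The crop shows an uncovered wooden lid (cover centre about (398,214)) and the open canister with its dark seal ring. The 98.9 mm cover matches lid_b, the 80 mm rib that fits. Now moving towards it.

```bash
R='{"dp":[-0.21,-0.197,0],"angular":[0,0,0],"hand":0.07}'
python3 -m handwheel '[{"dp":[-0.21,-0.197,0],"angular":[0,0,0],"hand":0.07},{"dp":[-0.21,-0.197,0],"angular":[0,0,0],"hand":0.07},{"dp":[-0.21,-0.197,0],"angular":[0,0,0],"hand":0.07},{"dp":[-0.21,-0.197,0],"angular":[0,0,0],"hand":0.07},{"dp":[-0.21,-0.197,0],"angular":[0,0,0],"hand":0.07},{"dp":[-0.21,-0.197,0],"angular":[0,0,0],"hand":0.07},{"dp":[-0.21,-0.197,0],"angular":[0,0,0],"hand":0.07},{"dp":[-0.21,-0.197,0],"angular":[0,0,0],"hand":0.07}]'
```

```text
clock: 0.77
ee_pos: [303.0, 243.4, 242.2]
tool_rot: [-3.14, 0.001, 2.823]
ft_force: [0.5, 1.0, 0.1]
gripper_width: 0.82
grip_force: 0.0
```

Run:
```python
from h import *
im=cv2.imread("pics/top0.png");X=cloud("top",np.load("top0.npy"));Z=X[...,2]
print("jar top",np.nanmax(Z[110:180,440:512]), X[147,490])
hsv=cv2.cvtColor(im,cv2.COLOR_BGR2HSV);vv,uu=np.mgrid[:384,:512]
m=((uu-227)**2+(vv-285)**2<45**2)&(Z>100)&(Z<118)
for mode in(0,1):
  pass
cs,h=cv2.findContours(m.astype(np.uint8),cv2.RETR_CCOMP,2)
for c in cs:
  if len(c)>50:
    P=plane("top",c.reshape(-1,2),110)[:,:2].astype(np.float32);e=cv2.fitEllipse(P);print(e)
```

```text
jar top 188.87313722553574 [ 676.15257988 -383.99698154  147.48236623]
((460.3170166015625, 61.555110931396484), (97.38084411621094, 98.61599731445312), 99.91657257080078)
((461.024658203125, 60.75969314575195), (78.32102966308594, 78.61257934570312), 82.9824447631836)
```

```bash
python3 -m handwheel '[{"dp":[-0.21,-0.197,0],"angular":[0,0,0],"hand":0.07},{"dp":[-0.21,-0.197,0],"angular":[0,0,0],"hand":0.07},{"dp":[-0.21,-0.197,0],"angular":[0,0,0],"hand":0.07},{"dp":[-0.21,-0.197,0],"angular":[0,0,0],"hand":0.07},{"dp":[-0.21,-0.197,0],"angular":[0,0,0],"hand":0.07},{"dp":[-0.21,-0.197,0],"angular":[0,0,0],"hand":0.07},{"dp":[-0.21,-0.197,0],"angular":[0,0,0],"hand":0.07},{"dp":[-0.21,-0.197,0],"angular":[0,0,0],"hand":0.07}]'
python3 -m handwheel '[{"dp":[-0.204,-0.19,0],"angular":[0,0,0],"hand":0.07},{"dp":[-0.204,-0.19,0],"angular":[0,0,0],"hand":0.07},{"dp":[-0.204,-0.19,0],"angular":[0,0,0],"hand":0.07},{"dp":[-0.204,-0.19,0],"angular":[0,0,0],"hand":0.07},{"dp":[-0.204,-0.19,0],"angular":[0,0,0],"hand":0.07},{"dp":[-0.204,-0.19,0],"angular":[0,0,0],"hand":0.07},{"dp":[-0.204,-0.19,0],"angular":[0,0,0],"hand":0.07},{"dp":[-0.204,-0.19,0],"angular":[0,0,0],"hand":0.07}]'
python3 -m handwheel '[{"dp":[0,0,0],"angular":[0,0,0],"hand":0.07},{"dp":[0,0,0],"angular":[0,0,0],"hand":0.07},{"dp":[0,0,0],"angular":[0,0,0],"hand":0.07}]'
```

```text
clock: 1.43
ee_pos: [442.0, -8.7, 241.7]
tool_rot: [-3.141, 0.0, 2.825]
ft_force: [-0.2, 2.3, 0.5]
gripper_width: 0.817
grip_force: 0.0
clock: 2.1
ee_pos: [576.8, -251.4, 240.3]
tool_rot: [-3.141, -0.001, 2.826]
ft_force: [-1.4, 0.1, 0.3]
gripper_width: 0.818
grip_force: 0.0
clock: 2.35
ee_pos: [575.7, -246.3, 242.6]
tool_rot: [3.141, -0.0, 2.831]
ft_force: [-0.4, 0.4, -0.3]
gripper_width: 0.821
grip_force: 0.0
```

```bash
python3 -m handwheel '[{"dp":[-0.0058,-0.0074,0.04],"angular":[0,0,0],"hand":0.06},{"dp":[-0.0058,-0.0074,0.08],"angular":[0,0,0],"hand":0.06},{"dp":[-0.0058,-0.0074,0.12],"angular":[0,0,0],"hand":0.06},{"dp":[-0.0058,-0.0074,0.142],"angular":[0,0,0],"hand":0.06},{"dp":[-0.0058,-0.0074,0.142],"angular":[0,0,0],"hand":0.06},{"dp":[-0.0058,-0.0074,0.142],"angular":[0,0,0],"hand":0.06},{"dp":[-0.0058,-0.0074,0.142],"angular":[0,0,0],"hand":0.06}]'
python3 - <<'E'
from h import *
for n,u,v in(("top",398,214),("scene",154,213)):
    im,d=imaging.get_image(n);a=im[v-70:v+50,max(0,u-60):u+60];
    globals()[n]=cv2.resize(a,(400,400))
cv2.imwrite("pics/pre.png",np.hstack([top,scene]))
E
```

```text
clock: 2.93
ee_pos: [580.1, -256.5, 103.0]
tool_rot: [-3.141, 0.004, 2.83]
ft_force: [0.8, -0.1, 0.6]
gripper_width: 0.702
grip_force: 0.0
```

View pics/pre.png

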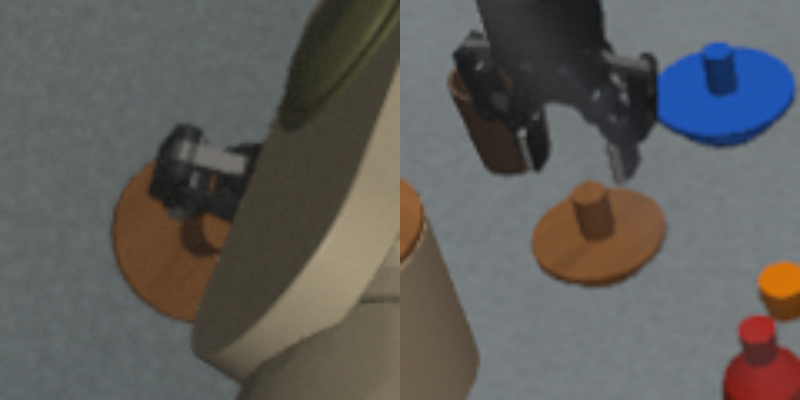

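The scene crop shows the fingertips, crop x about 537 and 622, straddling the knob top at 591 and above it, with clear space around. Descending.

```bash
python3 -m handwheel '[{"dp":[0,0,0.024],"angular":[0,0,0],"hand":0.06},{"dp":[0,0,0.047],"angular":[0,0,0],"hand":0.06},{"dp":[0,0,0.047],"angular":[0,0,0],"hand":0.06},{"dp":[0,0,0.047],"angular":[0,0,0],"hand":0.06}]'
python3 -m handwheel '[{"dp":[0,0,0],"angular":[0,0,0],"hand":0.015},{"dp":[0,0,0],"angular":[0,0,0],"hand":0.015},{"dp":[0,0,0],"angular":[0,0,0],"hand":0.015},{"dp":[0,0,0],"angular":[0,0,0],"hand":0.015},{"dp":[0,0,0],"angular":[0,0,0],"hand":0.015},{"dp":[0,0,0],"angular":[0,0,0],"hand":0.015},{"dp":[0,0,0],"angular":[0,0,0],"hand":0.015},{"dp":[0,0,0],"angular":[0,0,0],"hand":0.015}]' 60
```

```text
clock: 3.37
ee_pos: [579.2, -256.4, 54.1]
tool_rot: [-3.142, 0.0, 2.83]
ft_force: [1.1, -0.3, 0.9]
gripper_width: 0.7
grip_force: 0.0
clock: 4.03
ee_pos: [579.8, -256.9, 55.0]
tool_rot: [-3.141, 0.003, 2.83]
ft_force: [-0.6, 0.5, 6.1]
gripper_width: 0.288
grip_force: 58.5
```

```bash
python3 -m handwheel '[{"dp":[0,0,-0.02],"angular":[0,0,0],"hand":0.015},{"dp":[0,0,-0.05],"angular":[0,0,0],"hand":0.015},{"dp":[0,0,-0.08],"angular":[0,0,0],"hand":0.015},{"dp":[0,0,-0.11],"angular":[0,0,0],"hand":0.015},{"dp":[0,0,-0.14],"angular":[0,0,0],"hand":0.015},{"dp":[0,0,-0.15],"angular":[0,0,0],"hand":0.015},{"dp":[0,0,-0.15],"angular":[0,0,0],"hand":0.015},{"dp":[0,0,-0.15],"angular":[0,0,0],"hand":0.015}]'
python3 - <<'E'
from h import *
s=sensors.sense();p=s["ee_pos"];y=s["tool_rot"][2];print(p,y)
d=np.array([460.5-p[0],61.3-p[1]]);print([d@[np.cos(y),np.sin(y)],d@[np.sin(y),-np.cos(y)]])
E
```

```text
clock: 4.7
ee_pos: [578.8, -256.2, 202.3]
tool_rot: [3.141, -0.001, 2.83]
ft_force: [-1.0, 1.3, -1.4]
gripper_width: 0.291
grip_force: 59.1
[ 578.8308403  -256.20473995  202.33433474] 2.8298002967949683
[np.float64(210.02491322064694), np.float64(265.8965653837272)]
```

```bash
python3 -m handwheel '[{"dp":[0.013,0.017,0],"angular":[0,0,0],"hand":0.015},{"dp":[0.03,0.038,0],"angular":[0,0,0],"hand":0.015},{"dp":[0.049,0.062,0],"angular":[0,0,0],"hand":0.015},{"dp":[0.068,0.086,0],"angular":[0,0,0],"hand":0.015},{"dp":[0.087,0.11,0],"angular":[0,0,0],"hand":0.015},{"dp":[0.105,0.133,0],"angular":[0,0,0],"hand":0.015}]'
python3 -m handwheel '[{"dp":[0.018,0.023,0],"angular":[0,0,0],"hand":0.015},{"dp":[0.037,0.047,0],"angular":[0,0,0],"hand":0.015},{"dp":[0.056,0.071,0],"angular":[0,0,0],"hand":0.015},{"dp":[0.075,0.095,0],"angular":[0,0,0],"hand":0.015},{"dp":[0.092,0.117,0],"angular":[0,0,0],"hand":0.015},{"dp":[0.105,0.133,0],"angular":[0,0,0],"hand":0.015},{"dp":[0.105,0.133,0],"angular":[0,0,0],"hand":0.015},{"dp":[0.105,0.133,0],"angular":[0,0,0],"hand":0.015}]'
python3 - <<'E'
from h import *
for n in("top","scene"):
    im,d=imaging.get_image(n);cv2.imwrite(f"pics/{n}1.png",im);np.save(f"{n}1.npy",d)
a=cv2.resize(cv2.imread("pics/top1.png")[220:340,150:290],(400,343));b=cv2.resize(cv2.imread("pics/scene1.png")[80:200,210:350],(400,343))
cv2.imwrite("pics/over.png",np.hstack([a,b]))
print(sensors.sense()["ee_pos"])
E
```

```text
clock: 5.2
ee_pos: [518.3, -95.9, 200.9]
tool_rot: [3.141, -0.004, 2.83]
ft_force: [0.6, -0.1, -0.3]
gripper_width: 0.285
grip_force: 59.1
clock: 5.87
ee_pos: [459.9, 61.8, 201.8]
tool_rot: [-3.141, -0.003, 2.832]
ft_force: [-0.7, -0.6, -1.3]
gripper_width: 0.284
grip_force: 59.1
[460.66912933  60.67634232 202.23929227]
```

View pics/over.png

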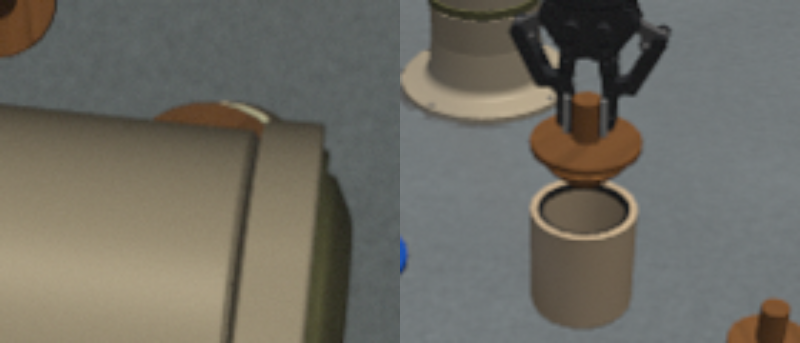

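The top view is mostly hidden by the forearm. The scene crop shows the lid held level at (586,145), above the open mouth at (584,212). Next, the offset between them as seen by the same camera.

Run:
```python
from h import *
vv,uu=np.mgrid[:384,:512]
def circ(P):
    A=np.c_[2*P,np.ones(len(P))];s=np.linalg.lstsq(A,(P**2).sum(1),rcond=None)[0];return s[:2].round(1),round(2*np.sqrt(s[2]+s[:2]@s[:2]),1)
im=cv2.imread("pics/scene1.png");hsv=cv2.cvtColor(im,cv2.COLOR_BGR2HSV);Z1=cloud("scene",np.load("scene1.npy"));Z0=cloud("scene",np.load("scene0.npy"))
roi=(abs(uu-274)<30)&(vv>100)&(vv<148)
br=roi&(hsv[...,0]<18)&(hsv[...,1]>110)
P=Z1[br];print("brown z hist",np.histogram(P[:,2][~np.isnan(P[:,2])],bins=range(140,232,6)))
c=br&(Z1[...,2]>176)&(Z1[...,2]<190);Q=Z1[c]
n=Q-Q.mean(0);w=np.linalg.svd(n[:, :],full_matrices=False)[2][2];print("plane n",w,"z",Q[:,2].mean())
cs=max(cv2.findContours((c*255).astype(np.uint8),0,1)[0],key=len).reshape(-1,2)
h=cv2.convexHull(cs).reshape(-1,2);e=plane("scene",cs[[cv2.pointPolygonTest(h.reshape(-1,1,2).astype(np.float32),tuple(map(float,q)),True)<1 for q in cs]],182)[:,:2]
print("lid",circ(e),cv2.minEnclosingCircle(e.astype(np.float32)))
Zs=Z0[...,2];rim=(abs(uu-274)<30)&(vv>135)&(vv<185)&(Zs>104)&(Zs<116)
cs=max(cv2.findContours(rim.astype(np.uint8),0,1)[0],key=len).reshape(-1,2);e=plane("scene",cs,109)[:,:2]
print("rim",circ(e),cv2.minEnclosingCircle(e.astype(np.float32)),"z",np.median(Zs[rim]))
```

```text
brown z hist (array([  0,   6,   4,  16,  26,   2, 124, 404,  18,  24,  23,  21,  21,
        48,  12]), array([140, 146, 152, 158, 164, 170, 176, 182, 188, 194, 200, 206, 212,
       218, 224, 230]))
plane n [-0.03206156 -0.00703995 -0.9994611 ] z 182.69191258926995
lid (array([465.6,  60.6]), np.float64(99.2)) ((465.4707336425781, 60.26136779785156), 53.09950637817383)
rim (array([463.8,  59.7]), np.float64(100.3)) ((464.24871826171875, 59.950199127197266), 53.130672454833984) z 108.3496289354876
```

```bash
python3 -m handwheel '[{"dp":[0.0008,-0.0008,0.015],"angular":[0,0,0],"hand":0.015},{"dp":[0.0008,-0.0008,0.03],"angular":[0,0,0],"hand":0.015},{"dp":[0.0008,-0.0008,0.042],"angular":[0,0,0],"hand":0.015},{"dp":[0.0008,-0.0008,0.05],"angular":[0,0,0],"hand":0.015},{"dp":[0.0008,-0.0008,0.054],"angular":[0,0,0],"hand":0.015},{"dp":[0.0008,-0.0008,0.056],"angular":[0,0,0],"hand":0.015},{"dp":[0.0008,-0.0008,0.056],"angular":[0,0,0],"hand":0.015},{"dp":[0.0008,-0.0008,0.056],"angular":[0,0,0],"hand":0.015}]'
python3 -m handwheel '[{"dp":[0,0,0.001],"angular":[0,0,0],"hand":0.015},{"dp":[0,0,0.002],"angular":[0,0,0],"hand":0.015},{"dp":[0,0,0.003],"angular":[0,0,0],"hand":0.015},{"dp":[0,0,0.003],"angular":[0,0,0],"hand":0.015}]'
```

```text
clock: 6.63
ee_pos: [460.1, 60.5, 147.7]
tool_rot: [3.142, 0.001, 2.83]
ft_force: [0.4, -0.0, -0.5]
gripper_width: 0.287
grip_force: 59.2
clock: 6.97
ee_pos: [460.2, 60.7, 144.6]
tool_rot: [3.141, 0.001, 2.83]
ft_force: [1.0, 0.7, 1.4]
gripper_width: 0.287
grip_force: 59.4
```

```bash
python3 -m handwheel '[{"dp":[0,0,0.0005],"angular":[0,0,0],"hand":0.015},{"dp":[0,0,0.001],"angular":[0,0,0],"hand":0.015},{"dp":[0,0,0.0015],"angular":[0,0,0],"hand":0.015},{"dp":[0,0,0.002],"angular":[0,0,0],"hand":0.015},{"dp":[0,0,0.002],"angular":[0,0,0],"hand":0.015}]'
python3 -m handwheel '[{"dp":[0,0,0.0005],"angular":[0,0,0],"hand":0.015},{"dp":[0,0,0.001],"angular":[0,0,0],"hand":0.015},{"dp":[0,0,0.0015],"angular":[0,0,0],"hand":0.015},{"dp":[0,0,0.002],"angular":[0,0,0],"hand":0.015},{"dp":[0,0,0.002],"angular":[0,0,0],"hand":0.015}]'
```

```text
clock: 7.38
ee_pos: [460.2, 60.7, 142.8]
tool_rot: [3.141, 0.001, 2.83]
ft_force: [2.2, 0.5, 4.3]
gripper_width: 0.287
grip_force: 59.7
clock: 7.8
ee_pos: [459.6, 60.7, 139.8]
tool_rot: [-3.142, -0.001, 2.83]
ft_force: [1.5, 0.8, -2.7]
gripper_width: 0.286
grip_force: 59.1
```

The force rose and then dropped, so the rib has snapped past. Continuing until the cover seats.

```bash
python3 -m handwheel '[{"dp":[0,0,0.0005],"angular":[0,0,0],"hand":0.015},{"dp":[0,0,0.001],"angular":[0,0,0],"hand":0.015},{"dp":[0,0,0.0015],"angular":[0,0,0],"hand":0.015},{"dp":[0,0,0.002],"angular":[0,0,0],"hand":0.015},{"dp":[0,0,0.002],"angular":[0,0,0],"hand":0.015}]'
python3 -m handwheel '[{"dp":[0,0,0.0005],"angular":[0,0,0],"hand":0.015},{"dp":[0,0,0.001],"angular":[0,0,0],"hand":0.015},{"dp":[0,0,0.0015],"angular":[0,0,0],"hand":0.015},{"dp":[0,0,0.0015],"angular":[0,0,0],"hand":0.015}]'
```

```text
clock: 8.22
ee_pos: [459.6, 60.7, 138.0]
tool_rot: [-3.141, -0.001, 2.83]
ft_force: [1.5, 0.3, -3.3]
gripper_width: 0.286
grip_force: 59.0
clock: 8.55
ee_pos: [459.8, 60.6, 137.1]
tool_rot: [-3.141, 0.0, 2.83]
ft_force: [-1.7, 0.6, 4.6]
gripper_width: 0.286
grip_force: 59.8
```

```bash
python3 -m handwheel '[{"dp":[0,0,0.0005],"angular":[0,0,0],"hand":0.015},{"dp":[0,0,0.001],"angular":[0,0,0],"hand":0.015},{"dp":[0,0,0.0015],"angular":[0,0,0],"hand":0.015},{"dp":[0,0,0.0015],"angular":[0,0,0],"hand":0.015}]'
```

```text
clock: 8.88
ee_pos: [460.1, 60.7, 136.9]
tool_rot: [3.141, 0.002, 2.83]
ft_force: [-6.5, 0.4, 17.4]
gripper_width: 0.289
grip_force: 61.3
```

Firm contact at 17 N at the seated height. Now release the press, open the fingers, rise and look.

```bash
python3 -m handwheel '[{"dp":[0,0,-0.001],"angular":[0,0,0],"hand":0.015},{"dp":[0,0,-0.0015],"angular":[0,0,0],"hand":0.03},{"dp":[0,0,-0.002],"angular":[0,0,0],"hand":0.05},{"dp":[0,0,-0.002],"angular":[0,0,0],"hand":0.06},{"dp":[0,0,-0.002],"angular":[0,0,0],"hand":0.06},{"dp":[0,0,-0.002],"angular":[0,0,0],"hand":0.06}]'
python3 -m handwheel '[{"dp":[0,0,-0.01],"angular":[0,0,0],"hand":0.06},{"dp":[0,0,-0.03],"angular":[0,0,0],"hand":0.06},{"dp":[0,0,-0.06],"angular":[0,0,0],"hand":0.06},{"dp":[0,0,-0.1],"angular":[0,0,0],"hand":0.06},{"dp":[0,0,-0.13],"angular":[0,0,0],"hand":0.06},{"dp":[0,0,-0.13],"angular":[0,0,0],"hand":0.06}]'
python3 - <<'E'
from h import *
im,d=imaging.get_image("scene");cv2.imwrite("pics/scene2.png",im);X=cloud("scene",d);Z=X[...,2]
vv,uu=np.mgrid[:384,:512];hsv=cv2.cvtColor(im,cv2.COLOR_BGR2HSV)
c=(abs(uu-274)<30)&(vv>120)&(vv<185)&(hsv[...,0]<18)&(hsv[...,1]>110)&(Z>105)&(Z<130)
Q=X[c];print(np.percentile(Q[:,2],[5,50,95]),Q.mean(0),"slopes",np.linalg.lstsq(np.c_[Q[:,:2]-Q[:,:2].mean(0),np.ones(len(Q))],Q[:,2],rcond=None)[0])
k=(abs(uu-274)<30)&(vv>90)&(vv<185)&(hsv[...,0]<18)&(hsv[...,1]>110)
print("knob top",np.nanpercentile(Z[k],[97,99]))
cv2.imwrite("pics/after.png",cv2.resize(im[90:210,210:350],(700,600)))
E
```

```text
clock: 9.38
ee_pos: [459.7, 60.7, 137.1]
tool_rot: [-3.142, -0.0, 2.83]
ft_force: [0.2, 2.0, 0.7]
gripper_width: 0.701
grip_force: 0.0
clock: 9.88
ee_pos: [461.6, 60.5, 272.9]
tool_rot: [3.14, 0.01, 2.83]
ft_force: [1.0, 0.9, 0.1]
gripper_width: 0.702
grip_force: 0.0
[115.70021512 117.82700727 121.44639045] [469.34438824  60.18609695 118.12165456] slopes [-2.15715271e-03 -3.08561502e-03  1.18121655e+02]
knob top [157.74959108 158.62601389]
```

View pics/after.png

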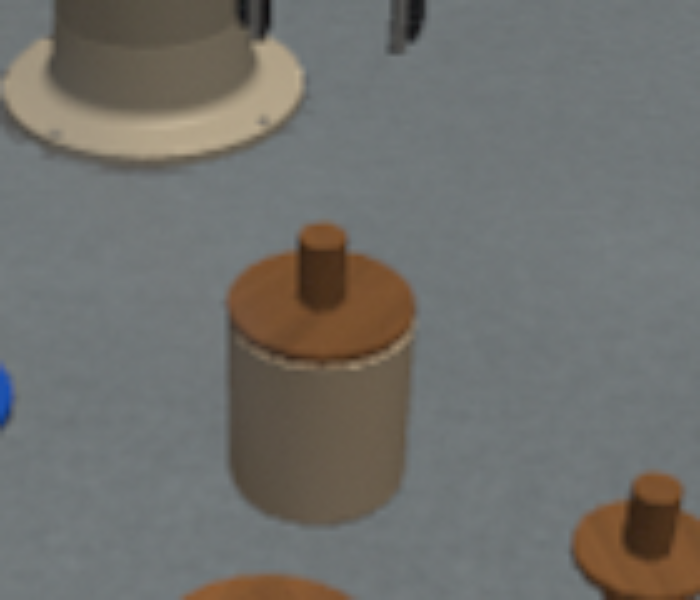

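The lid (crop (322,305)) sits level and flush on the canister rim. The cover top is at z ≈ 118 and the knob top at ≈ 158, both as expected for fully home. The gripper is clear above it.

```bash
python3 -m handwheel '[{"dp":[0,0,0],"angular":[0,0,0],"hand":0.06},{"dp":[0,0,0],"angular":[0,0,0],"hand":0.06}]'; python3 -c "
from bench import workorder;print(workorder.job_done())"
```

```text
clock: 10.1
ee_pos: [459.3, 60.7, 266.0]
tool_rot: [-3.141, -0.002, 2.83]
ft_force: [-0.2, -0.7, 1.0]
gripper_width: 0.701
grip_force: 0.0
the job is handed in; nothing more can be done
None
```

I snapped lid_b (100 mm cover) fully home and level on the canister rim, didn't touch the other two lids, and handed the job in at about 10 s.

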